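Nest the graded cups and hold the set level

TASK

Clear the bench of the three graded steel parts cups: set the narrow tall cup into the middle one and the middle one into the wide low one, while the wide cup stands on the bench, each cup fully down on the floor of the next; keep the cups upright and do not drop or fling them. Then grip the wide cup, lift the whole nest straight up so that its underside is about 15 cm above the bench, and hold it level and still there for at least three seconds, finishing with the nest still held in the air; leave the ring, the bush and the plug gauge where they lie.

Things in the scene. Friction and masses are not known exactly. Their poses are not given: they have to be found in the camera images.
- cup_large: The widest and lowest of three plain steel cups: round, open, straight-sided, 64 mm outside diameter, 48 mm high, wall 2.5 mm, floor 3 mm thick, bottom edge bevelled, about 160 g. Starts upright on the black mat or on the bare bench beside it (2.5 mm lower). Origin at the centre of its underside, z along its axis. Lift the nest by this one. In the full nest the middle rim stands 17 mm and the small rim 34 mm above its rim.
- cup_mid: The middle of three plain steel cups: round, open, straight-sided, 51 mm outside diameter, 62 mm high, wall 2.5 mm, floor 3 mm thick, bottom edge bevelled, about 120 g. Starts upright on the black mat or on the bare bench beside it (2.5 mm lower). Origin at the centre of its underside, z along its axis. Stood in the widest cup (4 mm play all round, floor 3 mm up) its top 17 mm stand out above that cup's rim.
- cup_small: The narrowest and tallest of three plain steel cups: round, open, straight-sided, 38 mm outside diameter, 76 mm high, wall 2.5 mm, floor 3 mm thick, bottom edge bevelled, about 80 g. Starts upright on the black mat or on the bare bench beside it (2.5 mm lower). Origin at the centre of its underside, z along its axis. Stood in the middle cup (4 mm play all round, floor 3 mm up) its top 17 mm stand out above that cup's rim.
- ring: Bystander: steel ring lying flat, 36 mm diameter, 12 mm high; origin at the centre of its underside. Leave it alone.
- long_bush: Bystander: steel bush with a foot flange standing upright, 26 mm diameter, 45 mm high; origin at the centre of its underside. Leave it alone.
- gauge: Bystander: plug gauge, a steel rod with a dark grip lying flat, 122 mm long (its y axis), 22 mm wide, 15 mm high; origin at the centre of its underside. Leave it alone.

How it is judged:
By the outcome, as a careful person would: the job done as asked, in the order asked, and still so for the second after the job is handed in, while the arm keeps its last pose, push and grip.
It also fails if it takes over 72 s, if anything falls off the work surface, if the arm or the gripper's body presses on something with over 40 N, if the wrist force passes 120 N, or if a joint passes its speed limit or range.

ROBOT

A 6-joint arm with a two-finger parallel gripper is mounted at the origin on a cart in front of the work surface, level with it; the furniture and walls round the work are solid. World frame = base frame: x ahead of the robot, y to its left, z up, the work surface at z = 0. Lengths are in m, angles in rad, forces in N, time in s.
With the tool pointing down it reaches from about 0.375 to 0.9 m from the base axis. Payload 3.1 kg.
Tool frame: the origin (TCP) lies where the fingers leave the gripper's body, on its centre line; the fingertips stand 70 mm ahead of it and the grasp point (between the pads) lies 51 mm ahead of it; z points along the fingers, y is the line along which they close (so a half turn about z gives the same grasp; the last joint's range is limited). The gripper opens to 87 mm and grips with 3 to 60 N. Pads are 19 mm wide; open, the fingers measure 117 mm over their backs; the gripper's body (75 mm by 190 mm) begins 51 mm behind the grasp point.
Start: joints at [-1.411, 0.527, 1.433, -0, 1.181, -0.178], TCP at [0.208, -0.589, 0.292] pointing down, gripper open.
Joint ranges: [-3.08, 3.08], [-0.75, 2.2], [0.22, 2.44], [-1.43, 4.57], [0, 2.65], [-2.85, 2.85]. Speed limits (rad/s): [2.79, 2.79, 3.14, 3.14, 3.14, 3.14].

INTERFACE

Orientations are given as a unit quaternion [x, y, z, w].
In Python, from rig import robot gives the robot as it stands.
- The arm moves only by the tool send_rows, never from a script. Its argument "deltas" is text: rows parted by semicolons, each of 7 numbers parted by spaces: the shift along the tool's x, y, z in mm, then the turn, a rotation vector about the tool's x, y, z in degrees, then the opening, from 0 (shut) to 1 (fully open). A call has 1 to 10 rows; each row shifts and turns the commanded pose from where the row before left it, along the tool's axes as they then stand; what a row does not reach is not made up. A row lasts 1/8 s, in which the tool goes at most 62.5 mm and 10.7 degrees, less where a joint would pass 70% of its speed; a pose out of reach is approached as far as the arm can. A call is refused whole if a number of a shift passes 62.5 or a number of a turn 10.7, either way. A call with a gripper value outside its range is refused whole. The fingers move at their own pace and stop on an object; "newtons" is the grip in N (left out, the last holds). Time passes only in rows, so rows that do not move let the fingers close. It gives the time, the measured TCP pose, the force, the opening and the grip force at its end, in the units of the state.
- robot.get_obs(): the state, without advancing time (a new reading comes with each control period).
- robot.camera(name): name is "scene" or "top" or "wrist"; returns a dict with "image" (480x640x3 uint8, red, green, blue), "depth" (480x640 float32, m along the optical axis (not along the pixel's ray), 0 where there is no reading), "fovy" (degrees; the focal length in pixels is half the picture's height over the tangent of half this angle, whatever the lens; pixels are square), "cx", "cy" (the principal point, pixels), "rvec" (rotation vector, rad) and "tvec" (3), from world to camera coordinates, as OpenCV has them. Camera axes: x right, y down, z forward; pixel columns grow to the right and rows downward; lengths in m; the calibration is good to about 2 mm. A picture is of the moment at which its call begins.
- robot.hand_in(): hands the job in; it is judged then, once.
Trained networks look in the newest picture that a camera, given by its name, has taken for a name from the list of things; names that differ only in an ending like _2 or _b are one class to them, and where a whole thing is asked for, a point or a joint stands for the part that bears it (a point fixed in the world has none). Each returns a list of dicts, best first, with "p" (0 to 1); they miss things now and then, are a little off and sometimes report something else, mostly with a low value. They report only what shows in the picture. A call takes as long as a camera call.
- robot.find_in(camera, thing): "box" ([left, top, right, bottom] in pixels, round what is visible of it).
- robot.cut_out(camera, thing): "region" (480x640 bool, what is visible of it) and "box" ([left, top, right, bottom] in pixels, round what is visible of it).
The state is a dict: "time": time; "q": joint angles; "joint_velocities": joint speeds; "joint_torque": joint torques, N m; "position": TCP position; "tool_rot": TCP orientation; "ft_force": force on the tool from outside, world axes, zero at the start; "moment": the same for the moment, N m; "grip_width": finger opening in m; "grip_force": force on a finger pad.
Only numpy, scipy, OpenCV 4.12 (cv2) and the standard library are available. Lean on these libraries where they do the work, as an engineer would, in place of code of your own. Each camera call takes 0.05 s, during which the arm holds its last target. There are 200 camera calls.

## Working session

There is one attempt and no reset: what is moved stays moved. The work goes in short steps, Python scripts to look and compute and a tool call to move; the robot and the scene stay as the last step left them, time stands still between calls to the robot, and variables do not carry over. Pictures are saved under pics/ and viewed, at most 10 in all, crops included, and the job is handed in when it is done.

Besides the shell and the picture viewer there is one more tool, called by a JSON object that holds its "fn" and its "kwargs". send_rows: Moves the arm, as the interface text tells. Its arguments: {"type":"object","properties":{"deltas":{"type":"string"},"newtons":{"type":"number"}},"required":["deltas"]}

```bash
mkdir -p pics; cat > h.py <<'E'
import numpy as np, cv2
from rig import robot
from scipy.spatial.transform import Rotation as R
def cam(n):
    c=robot.camera(n); c['f']=240/np.tan(np.radians(c['fovy'])/2); c['Rm']=cv2.Rodrigues(np.array(c['rvec'],float))[0]; return c
def cloud(c):
    v,u=np.mgrid[:480,:640]; d=c['depth']
    P=np.stack([(u-c['cx'])/c['f']*d,(v-c['cy'])/c['f']*d,d],-1)
    return (P-np.array(c['tvec']).ravel())@c['Rm']
def circ(p):
    A=np.c_[2*p,np.ones(len(p))]; s=np.linalg.lstsq(A,(p**2).sum(1),rcond=None)[0]
    return s[:2],np.sqrt(s[2]+s[:2]@s[:2])
def rimfit(P,m,r,top):
    q=P[m]; q=q[np.isfinite(q).all(1)]
    q=q[q[:,2]>top-.006]
    if len(q)<8: return None
    # fixed-radius band fit
    from scipy.optimize import least_squares
    x0=(q[:,:2].max(0)+q[:,:2].min(0))/2
    s=least_squares(lambda x:np.hypot(*(q[:,:2]-x).T)-(r-.00125),x0,loss='soft_l1',f_scale=.001)
    return s.x,np.sqrt(np.mean(s.fun**2)),len(q)
CU={'cup_large':(.032,.048),'cup_mid':(.0255,.062),'cup_small':(.019,.076)}
def see(n,things=None):
    c=cam(n);P=cloud(c)
    for t in things or list(CU)+['ring','long_bush','gauge']:
        for d in robot.cut_out(n,t)[:2]:
            m=d['region']&(c['depth']>0)
            if m.sum()<5: continue
            q=P[m]; zt=np.percentile(q[:,2],98)
            print(t,round(d['p'],2),np.round(d['box']),'med',q.mean(0).round(3),'ztop',zt.round(4),'ext',np.percentile(q,[2,98],axis=0).round(3).tolist(),'rim',rimfit(P,m,CU[t][0],zt) if t in CU else '')
    return c
def save(c,f): cv2.imwrite('pics/'+f,c['image'][...,::-1])
E
python3 - <<'E'
from h import *
print(robot.get_obs())
for n in('top','scene'):
    print(n); save(see(n),n+'0.png')
E
```

```text
{'time': 0.0, 'q': array([-1.41049470e+00,  5.28442873e-01,  1.43395226e+00, -9.65333503e-06,
        1.18140291e+00, -1.78477170e-01]), 'joint_velocities': array([-4.41683343e-04, -1.28023534e-03,  9.79302285e-04,  8.77735860e-05,
        4.40747362e-04,  2.94805880e-03]), 'joint_torque': array([ 4.94746528e-04, -4.40039492e+01, -1.76596284e+01,  6.34386158e-02,
        5.83374419e-02, -1.70218541e-04]), 'position': array([ 0.20764981, -0.58884877,  0.2912699 ]), 'tool_rot': array([ 9.85686977e-01,  1.68582228e-01,  5.55778188e-06, -1.10269156e-03]), 'ft_force': array([ 0.79539552, -0.28420979,  0.25098152]), 'moment': array([ 0.00506324,  0.03228054, -0.02148255]), 'grip_force': 0.0, 'grip_width': 0.08683192835994556}
top
cup_large 0.87 [322. 162. 359. 204.] med [ 0.612 -0.246  0.014] ztop 0.0467 ext [[0.578, -0.274, -0.004], [0.638, -0.215, 0.047]] rim (array([ 0.60818236, -0.24436771]), np.float64(0.0009405597087942368), 202)
cup_mid 0.95 [312. 260. 344. 291.] med [ 0.452 -0.219  0.017] ztop 0.0607 ext [[0.425, -0.241, -0.003], [0.474, -0.196, 0.061]] rim (array([ 0.44976727, -0.
[... 1309 characters left out ...]
 [0.47, -0.195, 0.06]] rim (array([ 0.4475193 , -0.21922939]), np.float64(0.0012148033575151709), 302)
cup_small 0.67 [243. 165. 265. 213.] med [ 0.499 -0.056  0.045] ztop 0.0756 ext [[0.485, -0.067, 0.005], [0.518, -0.03, 0.076]] rim (array([ 0.50253351, -0.04747569]), np.float64(0.001315514118824691), 162)
ring 0.66 [186. 228. 211. 246.] med [ 0.386 -0.09   0.008] ztop 0.0131 ext [[0.37, -0.105, -0.0], [0.403, -0.072, 0.013]] rim 
long_bush 0.65 [374. 267. 390. 305.] med [ 0.554 -0.357  0.021] ztop 0.0431 ext [[0.545, -0.365, -0.003], [0.572, -0.343, 0.043]] rim 
gauge 0.77 [275. 310. 310. 364.] med [ 0.41  -0.374  0.011] ztop 0.0136 ext [[0.404, -0.408, -0.001], [0.42, -0.326, 0.014]] rim
```

View pics/top0.png

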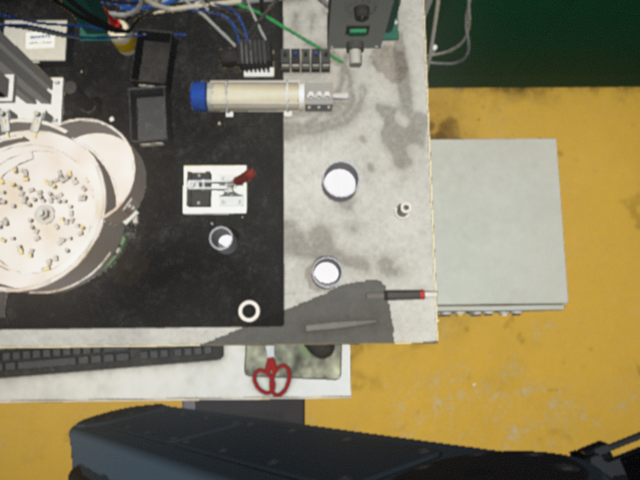

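View pics/scene0.png

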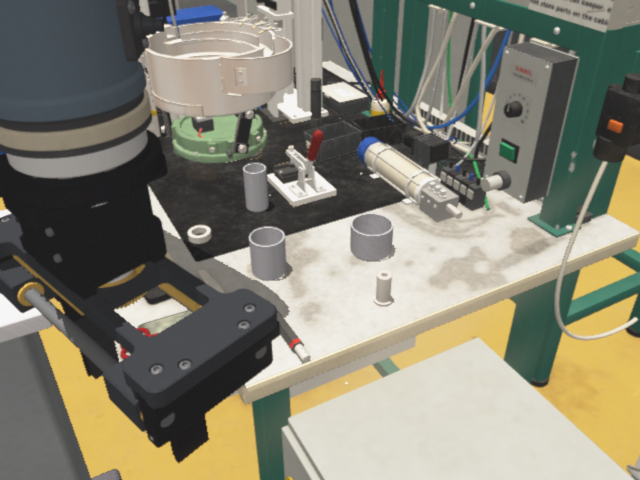

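The large cup is at about top px (340,182), the middle one at (326,272), both on the bare bench. The small cup is at (222,240) on the mat, below the toggle clamp at (215,190), with the bowl feeder to the left. I'll check the clearance heights round the small cup.

```bash
python3 - <<'E'
from h import *
H={}
for n in('top','scene'):
    c=cam(n);P=cloud(c)[c['depth']>0]
    for x,y,z in P[(P[:,2]<.6)&(P[:,2]>-.02)]:
        k=(int(np.floor(x/.03)),int(np.floor(y/.03)))
        H[k]=max(H.get(k,0),z)
print('      '+' '.join(f'{j*30:4d}' for j in range(6,-15,-1)))
for i in range(24,9,-1): print(f'{i*30:4d}: '+' '.join(f'{int(1000*H[i,j]):4d}' if (i,j) in H else '   .' for j in range(6,-15,-1)))
o=robot.get_obs();T=R.from_quat(o['tool_rot']).as_matrix();print(T.round(3))
E
```

```text
180  150  120   90   60   30    0  -30  -60  -90 -120 -150 -180 -210 -240 -270 -300 -330 -360 -390 -420
 720:  327  107   33   44   39   43   51   50   52   49   49   49   52   52   45    2    3    2    3    2    2
 690:    1    3    2   43    6   44    5    5   10    4    4    4    3    1    1    1    3    3    5    3    0
 660:  237  227    2   43   44   43    6    4    5    5    4    4    0    3    2    2    2    2    2    2    3
 630:  239  228  225  224  223    4   20   19   18   20    6    5    1    2   47   48    2    2    1    2    1
 600:  223  188  199  221  224  223   70   66   69  127  142    7    0    1   48   46   51    3    1    2    1
 570:  138  138  186  222  165  224   77   73   70  133  144    4    3    1   48   49   47    2    1    3    2
 540:  143  140  184  221  223  224   39   40   22   21    5    4    2    1    2    1    2    2   46   44    1
 510:  152  141  180  224  223  200    4   74   81   78    5    6    3    2    3    2    2    3    2    2    1
 480:  137  139  180  222    5    5    5   78   80   77    4    5    1    3    2    3    3    1    2    2    2
 450:  137  177  222  222    5    5    4    5    5    5    5    4    2   62   62   63    1    2    2    4    1
 420:  221  222  222    4    5    4    6    5    5    4    3    4    1   63   62   62    2    8    9    9    1
 390:  222  219    6    4    4    3    5    4    3   15   16    4    3    2    4    1   14   15   14   17   13
 360:    6    4    4    5    5    4    4    4    4   16   15    4    3   13   15   17   11    5    2    2    2
 330:    3    3    2    4    1    2    1    1    1    2    2    2    2   13   14   14    2    1    1    1    1
 300:    .    .    .    .    .    .    .    .    .    0    0    .    .    .    .    .    .    .    .    .    0
[[ 0.943  0.332  0.   ]
 [ 0.332 -0.943 -0.   ]
 [-0.     0.    -1.   ]]
```

```bash
python3 - <<'E'
from h import *
Q=[]
for n in('top','scene'):
    c=cam(n);P=cloud(c)[c['depth']>0]; Q.append(P[(np.hypot(P[:,0]-.504,P[:,1]+.047)<.25)&(P[:,2]<.4)])
Q=np.vstack(Q)
L=Q[(Q[:,2]>.09)&(Q[:,1]<-.03)];print('lever',L.min(0).round(3),L.max(0).round(3),[ (z,L[L[:,2]>z].min(0).round(3)[:2],L[L[:,2]>z].max(0).round(3)[:2]) for z in(.11,.12,.13)])
def clr(p,c,a,hy,hx):
    d=np.array([np.cos(a),np.sin(a)]);e=np.array([-d[1],d[0]]);r=p[:,:2]-c
    u=abs(r@d)-hy;v=abs(r@e)-hx
    return (np.where((u<0)&(v<0),np.maximum(u,v),np.hypot(np.maximum(u,0),np.maximum(v,0)))).min()
c=np.array([.504,-.047])
B=Q[(Q[:,2]>.122)];F=Q[(Q[:,2]>.058)&(np.hypot(Q[:,0]-c[0],Q[:,1]-c[1])>.03)]
for a in range(0,180,5): print(a,[round(1000*clr(p,c,np.radians(a),*h)) for p,h in((B,(.095,.0375)),(F,(.06,.011)))],end='; ')
E
```

```text
lever [ 0.272 -0.109  0.09 ] [ 0.605 -0.03   0.4  ] [(0.11, array([ 0.272, -0.109]), array([ 0.605, -0.03 ])), (0.12, array([ 0.272, -0.109]), array([ 0.605, -0.03 ])), (0.13, array([ 0.272, -0.109]), array([ 0.605, -0.03 ]))]
0 [0, 18]; 5 [8, 17]; 10 [15, 17]; 15 [22, 19]; 20 [28, 22]; 25 [22, 24]; 30 [16, 25]; 35 [14, 27]; 40 [11, 29]; 45 [9, 32]; 50 [8, 35]; 55 [10, 38]; 60 [12, 42]; 65 [14, 46]; 70 [15, 50]; 75 [14, 50]; 80 [13, 49]; 85 [10, 49]; 90 [9, 50]; 95 [8, 52]; 100 [11, 54]; 105 [15, 54]; 110 [19, 49]; 115 [12, 45]; 120 [5, 41]; 125 [-3, 37]; 130 [-6, 34]; 135 [-6, 31]; 140 [-4, 27]; 145 [-2, 24]; 150 [-1, 21]; 155 [-1, 19]; 160 [-3, 18]; 165 [-5, 17]; 170 [-5, 17]; 175 [-5, 18];
```

```bash
cat >> h.py <<'E'
def plan(pos,yaw,n):
    "constant row, repeated n times, to reach TCP pos, tool y axis at world yaw (deg), pointing down"
    o=robot.get_obs(); R0=R.from_quat(o['tool_rot'])
    y=np.array([np.cos(np.radians(yaw)),np.sin(np.radians(yaw)),0]); z=np.array([0,0,-1.])
    Rt=R.from_matrix(np.c_[np.cross(y,z),y,z]); rv=(R0.inv()*Rt).as_rotvec()
    S=sum((R.from_rotvec(rv*k/n).as_matrix() for k in range(n)))
    t=np.linalg.solve(S,R0.inv().apply(np.array(pos)-o['position']))
    print('row x',n,(t*1000).round(2),np.degrees(rv/n).round(3)); return o
E
python3 -c "
from h import *
plan([.504,-.047,.24],20,12)"
```

```text
row x 12 [57.24 -0.43  4.36] [ 0.     0.    -7.549]
```

{"fn": "send_rows", "kwargs": {"deltas": "57.2 -0.4 4.4 0 0 -7.55 1;57.2 -0.4 4.4 0 0 -7.55 1;57.2 -0.4 4.4 0 0 -7.55 1;57.2 -0.4 4.4 0 0 -7.55 1;57.2 -0.4 4.4 0 0 -7.55 1;57.2 -0.4 4.4 0 0 -7.55 1;57.2 -0.4 4.4 0 0 -7.55 1;57.2 -0.4 4.4 0 0 -7.55 1;57.2 -0.4 4.4 0 0 -7.55 1"}}

```text
time: 2.02
position: [0.5207, -0.2159, 0.2527]
tool_rot: [0.722, 0.692, 0.0, 0.001]
ft_force: [-0.1, 0.6, 0.6]
grip_width: 0.0868
grip_force: 0.0
```

{"fn": "send_rows", "kwargs": {"deltas": "57.2 -0.4 4.4 0 0 -7.55 1;57.2 -0.4 4.4 0 0 -7.55 1;57.2 -0.4 4.4 0 0 -7.55 1;0 0 0 0 0 0 1;0 0 0 0 0 0 1"}}

```text
time: 2.65
position: [0.5047, -0.0479, 0.2398]
tool_rot: [0.573, 0.819, 0.0, 0.001]
ft_force: [0.4, 0.3, 0.8]
grip_width: 0.0872
grip_force: 0.0
```

```bash
python3 - <<'E'
from h import *
save(see('wrist',['cup_small','cup_mid']),'w1.png'); plan([.504,-.047,.1335],20,4)
E
```

```text
cup_small 0.77 [288. 195. 350. 269.] med [ 0.504 -0.05   0.045] ztop 0.0762 ext [[0.486, -0.065, 0.002], [0.52, -0.029, 0.076]] rim (array([ 0.50343762, -0.0474801 ]), np.float64(0.0008671695162719142), 808)
cup_mid 0.69 [168. 345. 217. 430.] med [ 0.46  -0.232  0.045] ztop 0.0597 ext [[0.444, -0.243, 0.014], [0.473, -0.199, 0.06]] rim (array([ 0.4801598 , -0.22870097]), np.float64(0.010761834175477844), 409)
row x 4 [ 0.57 -0.03 26.55] [ 0.016  0.015 -0.029]
```

View pics/w1.png

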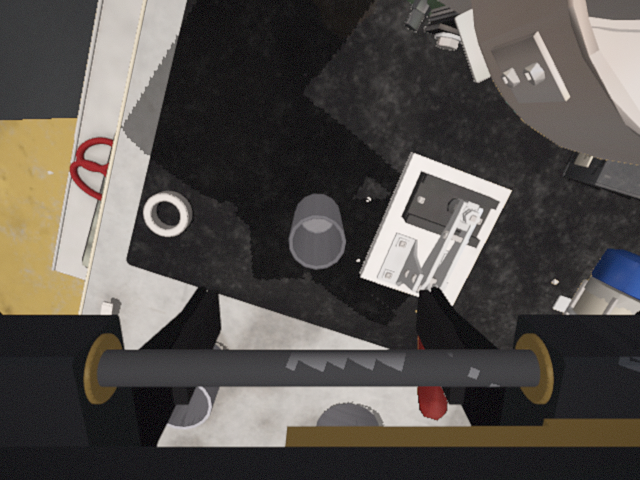

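The small cup's rim is at about px (317,245), centred between the fingers. The lever, at (432,390), is clear of the right finger's path. Going down.

{"fn": "send_rows", "kwargs": {"deltas": "0.6 0 26.5 0 0 0 1;0 0 26.5 0 0 0 1;0 0 26.5 0 0 0 1;0 0 26.5 0 0 0 1;0 0 0 0 0 0 1;0 0 0 0 0 0 0.3;0 0 0 0 0 0 0.3;0 0 0 0 0 0 0.3;0 0 0 0 0 0 0.3;0 0 0 0 0 0 0.3", "newtons": 20}}

```text
time: 4.05
position: [0.5038, -0.0469, 0.1337]
tool_rot: [0.573, 0.819, 0.0, 0.0]
ft_force: [-0.2, 0.1, -0.3]
grip_width: 0.0448
grip_force: 0.0
```

{"fn": "send_rows", "kwargs": {"deltas": "0 0 0 0 0 0 0.3;0 0 0 0 0 0 0.3;0 0 0 0 0 0 0.3;0 0 0 0 0 0 0.3"}}

```text
time: 4.55
position: [0.5038, -0.047, 0.1335]
tool_rot: [0.573, 0.819, 0.0, 0.0]
ft_force: [-0.0, 0.0, 1.2]
grip_width: 0.0369
grip_force: 20.0
```

{"fn": "send_rows", "kwargs": {"deltas": "0 0 -10 0 0 0 0.3;0 0 -25 0 0 0 0.3;0 0 -25 0 0 0 0.3;0 0 -25 0 0 0 0.3;0 0 -20 0 0 0 0.3;0 0 0 0 0 0 0.3"}}

```text
time: 5.3
position: [0.5045, -0.0472, 0.2401]
tool_rot: [0.573, 0.819, 0.001, 0.002]
ft_force: [0.1, 1.2, -1.1]
grip_width: 0.0371
grip_force: 20.0
```

```bash
python3 -c "
from h import *
o=plan([.4485,-.219,.2385],20,6);print(o['grip_width'],o['ft_force'])"
```

```text
row x 6 [-23.71 -18.57   0.26] [0.031 0.024 0.003]
0.03705022064010495 [ 0.12379438  1.19602371 -1.10641091]
```

{"fn": "send_rows", "kwargs": {"deltas": "-12 -9.5 0 0 0 0 0.3;-24 -18.5 0 0 0 0 0.3;-24 -18.5 0 0 0 0 0.3;-24 -18.5 0 0 0 0 0.3;-24 -18.5 0 0 0 0 0.3;-22 -17.5 0 0 0 0 0.3;-12 -10 0 0 0 0 0.3;0 0 0 0 0 0 0.3;0 0 0 0 0 0 0.3"}}

```text
time: 6.42
position: [0.4478, -0.2177, 0.2381]
tool_rot: [0.573, 0.819, 0.0, -0.001]
ft_force: [0.5, -0.7, -0.5]
grip_width: 0.0372
grip_force: 20.0
```

```bash
python3 - <<'E'
from h import *
for n in('wrist','top','scene'):
    print(n);c=see(n,['cup_small','cup_mid']);save(c,n+'2.png')
o=robot.get_obs();print(o['position'])
E
```

```text
wrist
cup_small 0.59 [275. 232. 366. 349.] med [ 0.447 -0.217  0.155] ztop 0.1805 ext [[0.429, -0.235, 0.113], [0.464, -0.2, 0.181]] rim (array([ 0.44744879, -0.2180664 ]), np.float64(0.0008712988450040851), 1699)
cup_small 0.2 [279.   0. 326.  51.] med [ 0.388 -0.089  0.01 ] ztop 0.013 ext [[0.371, -0.105, -0.001], [0.405, -0.073, 0.013]] rim (array([ 0.38774065, -0.0879943 ]), np.float64(0.003378756097731806), 1185)
cup_mid 0.86 [283. 185. 353. 252.] med [ 0.446 -0.214  0.024] ztop 0.0598 ext [[0.424, -0.237, -0.001], [0.471, -0.195, 0.06]] rim (array([ 0.44820776, -0.21954709]), np.float64(0.000950104686676489), 595)
top
scene
cup_small 0.62 [246. 152. 278. 212.] med [ 0.445 -0.228  0.148] ztop 0.1804 ext [[0.43, -0.237, 0.111], [0.464, -0.201, 0.18]] rim (array([ 0.4470482 , -0.21812741]), np.float64(0.00115196268145627), 200)
cup_mid 0.89 [248. 229. 290. 278.] med [ 0.445 -0.226  0.036] ztop 0.0596 ext [[0.423, -0.244, 0.003], [0.47, -0.195, 0.06]] rim (array([ 0.44767853, -0.21900675]), np.float64(0.0011319581146512778), 304)
cup_mid 0.55 [245. 150. 280. 214.] med [ 0.446 -0.226  0.146] ztop 0.1806 ext [[0.429, -0.237, 0.108], [0.465, -0.2, 0.181]] rim (array([ 0.43819406, -0.21436639]), np.float64(0.004277108973230848), 221)
[ 0.44816681 -0.21814388  0.23851804]
```

View pics/wrist2.png

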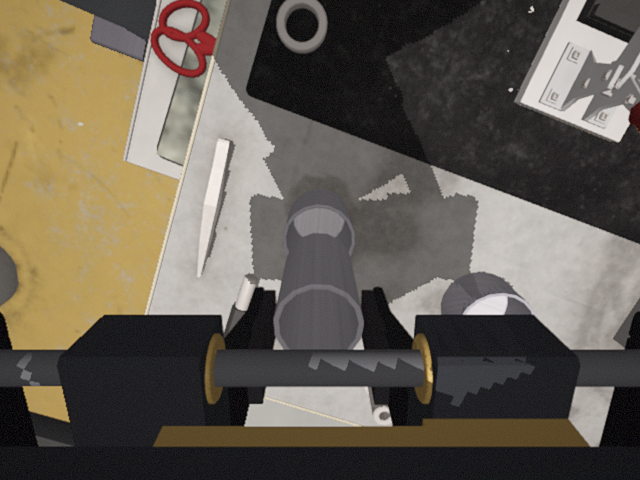

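The small cup (px 318,325) hangs over the middle cup (320,235), about 1.5 mm off. I'll correct this and lower it.

{"fn": "send_rows", "kwargs": {"deltas": "-1.5 0.3 10 0 0 0 0.3;0 0 20 0 0 0 0.3;0 0 10 0 0 0 0.3;0 0 10 0 0 0 0.3;0 0 15 0 0 0 0.3;0 0 15 0 0 0 0.3;0 0 12 0 0 0 0.3;0 0 6 0 0 0 0.3;0 0 2 0 0 0 0.3;0 0 0 0 0 0 0.3"}}

```text
time: 8.12
position: [0.449, -0.2198, 0.1386]
tool_rot: [0.573, 0.819, -0.0, 0.0]
ft_force: [-0.7, -1.1, -0.7]
grip_width: 0.0374
grip_force: 20.0
```

{"fn": "send_rows", "kwargs": {"deltas": "0 0 1 0 0 0 0.3;0 0 1 0 0 0 0.3;0 0 1 0 0 0 0.3;0 0 1 0 0 0 0.3;0 0 0 0 0 0 0.3"}}

```text
time: 8.75
position: [0.4488, -0.2197, 0.1344]
tool_rot: [0.574, 0.819, 0.0, -0.0]
ft_force: [-0.6, 0.2, -0.6]
grip_width: 0.0372
grip_force: 20.0
```

{"fn": "send_rows", "kwargs": {"deltas": "0 0 0.6 0 0 0 0.3;0 0 0.4 0 0 0 0.3;0 0 0 0 0 0 0.3"}}

```text
time: 9.12
position: [0.4489, -0.2198, 0.134]
tool_rot: [0.573, 0.819, -0.0, 0.0]
ft_force: [-0.7, 1.0, 5.2]
grip_width: 0.0374
grip_force: 20.0
```

{"fn": "send_rows", "kwargs": {"deltas": "0 0 0 0 0 0 0.6;0 0 0 0 0 0 0.6;0 0 0 0 0 0 0.9;0 0 0 0 0 0 0.9;0 0 -15 0 0 0 1;0 0 -25 0 0 0 1;0 0 -25 0 0 0 1;0 0 -15 0 0 0 1;0 0 0 0 0 0 1"}}

```text
time: 10.25
position: [0.4495, -0.2202, 0.2153]
tool_rot: [0.573, 0.819, -0.0, 0.002]
ft_force: [0.0, -0.1, -0.5]
grip_width: 0.087
grip_force: 0.0
```

```bash
python3 - <<'E'
from h import *
for n in('wrist','scene'):
    print(n);c=see(n,['cup_small','cup_mid','cup_large']);save(c,n+'3.png')
    P=cloud(c);q=P[c['depth']>0];q=q[np.hypot(q[:,0]-.449,q[:,1]+.2195)<.035]
    for a,b,r in((.074,.081,.019),(.057,.0635,.0255)):
        m=(q[:,2]>a)&(q[:,2]<b); print(rimfit(q,m,r,np.percentile(q[m][:,2],95)),np.percentile(q[m][:,2],95))
o=robot.get_obs();print(o['position'],o['grip_width'])
E
```

```text
wrist
cup_mid 0.59 [276. 191. 352. 264.] med [ 0.443 -0.206  0.041] ztop 0.0599 ext [[0.424, -0.234, 0.004], [0.472, -0.194, 0.06]] rim (array([ 0.44818859, -0.21943571]), np.float64(0.0008403941694578342), 668)
cup_large 0.79 [448. 277. 538. 348.] med [ 0.602 -0.236  0.018] ztop 0.0454 ext [[0.575, -0.266, -0.001], [0.634, -0.214, 0.045]] rim (array([ 0.57022356, -0.20199137]), np.float64(0.01305143285320127), 508)
(array([ 0.44872026, -0.22051477]), np.float64(0.0008304500703949396), 785) 0.07696618119198112
(array([ 0.44818962, -0.2194008 ]), np.float64(0.004110089464112151), 1024) 0.06255278554988179
scene
cup_small 0.88 [251. 221. 282. 243.] med [ 0.447 -0.221  0.068] ztop 0.077 ext [[0.43, -0.239, 0.057], [0.465, -0.202, 0.077]] rim (array([ 0.44805587, -0.22025489]), np.float64(0.0011078880151955454), 210)
cup_mid 0.94 [251. 231. 288. 279.] med [ 0.441 -0.235  0.033] ztop 0.0596 ext [[0.423, -0.244, 0.003], [0.47, -0.204, 0.06]] rim (array([ 0.44758569, -0.21882237]), np.float64(0.0013550796867669427), 194)
cup_large 0.79 [349. 213. 395. 262.] med [ 0.604 -0.249  0.027] ztop 0.0457 ext [[0.575, -0.276, 0.002], [0.636, -0.215, 0.046]] rim (array([ 0.60611292, -0.2450999 ]), np.float64(0.001294896108107469), 361)
(array([ 0.44817165, -0.22008379]), np.float64(0.0012083392510853386), 138) 0.07720201548119959
(array([ 0.44772068, -0.21747302]), np.float64(0.005099935860257406), 276) 0.06284011362431252
[ 0.44862205 -0.21957561  0.2128688 ] 0.08716858716255635
```

View pics/wrist3.png

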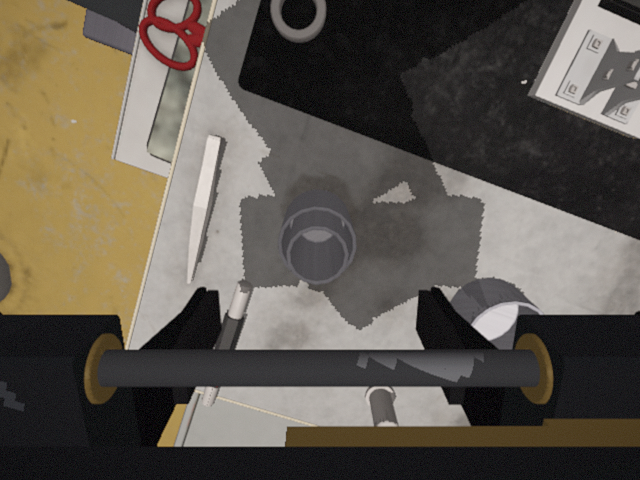

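The small cup is seated in the middle one at (318,240), rim about 17 mm above it. Now gripping the middle cup near its rim.

{"fn": "send_rows", "kwargs": {"deltas": "0 0 24 0 0 0 1;0 0 24 0 0 0 1;0 0 24 0 0 0 1;0 0 18 0 0 0 1;0 0 6 0 0 0 1;0 0 0 0 0 0 0.45;0 0 0 0 0 0 0.45;0 0 0 0 0 0 0.45;0 0 0 0 0 0 0.45;0 0 0 0 0 0 0.45", "newtons": 25}}

```text
time: 11.9
position: [0.4489, -0.2199, 0.1178]
tool_rot: [0.573, 0.819, -0.0, 0.0]
ft_force: [-0.5, -0.1, 2.6]
grip_width: 0.0496
grip_force: 25.0
```

{"fn": "send_rows", "kwargs": {"deltas": "0 0 0 0 0 0 0.45;0 0 0 0 0 0 0.45"}}

```text
time: 12.15
position: [0.4489, -0.2199, 0.1178]
tool_rot: [0.573, 0.819, -0.0, 0.0]
ft_force: [-1.3, 0.7, 5.9]
grip_width: 0.0494
grip_force: 25.0
```

{"fn": "send_rows", "kwargs": {"deltas": "0 0 -8 0 0 0 0.45;0 0 -20 0 0 0 0.45;0 0 -22 0 0 0 0.45;0 0 -22 0 0 0 0.45;0 0 -18 0 0 0 0.45;0 0 -4 0 0 0 0.45;0 0 0 0 0 0 0.45"}}

```text
time: 13.02
position: [0.4486, -0.2194, 0.2112]
tool_rot: [0.573, 0.819, 0.0, -0.0]
ft_force: [-0.5, -0.1, -3.1]
grip_width: 0.0497
grip_force: 25.0
```

```bash
python3 -c "
from h import *
o=plan([.607,-.2455,.21],20,6);print(o['grip_width'],o['ft_force'],o['position'])"
```

```text
row x 6 [-13.12  23.32   0.19] [-0.002 -0.005  0.003]
0.04974620686658964 [-0.46379382 -0.09342739 -3.10747559] [ 0.44859752 -0.21943105  0.21120117]
```

{"fn": "send_rows", "kwargs": {"deltas": "-6 11 0 0 0 0 0.45;-13 23.5 0 0 0 0 0.45;-13 23.5 0 0 0 0 0.45;-13 23.5 0 0 0 0 0.45;-13 23.5 0 0 0 0 0.45;-13 23.5 0 0 0 0 0.45;-7.7 11.5 0 0 0 0 0.45;0 0 0 0 0 0 0.45;0 0 0 0 0 0 0.45"}}

```text
time: 14.15
position: [0.6062, -0.2453, 0.2108]
tool_rot: [0.574, 0.819, -0.0, -0.001]
ft_force: [-0.4, 0.3, -1.8]
grip_width: 0.0498
grip_force: 25.0
```

```bash
python3 - <<'E'
from h import *
for n in('wrist','scene'):
    print(n);c=see(n,['cup_small','cup_mid','cup_large']);save(c,n+'4.png')
o=robot.get_obs();print(o['position'],o['grip_width'])
E
```

```text
wrist
cup_small 0.88 [270. 267. 372. 349.] med [ 0.605 -0.244  0.148] ztop 0.1696 ext [[0.587, -0.262, 0.112], [0.622, -0.227, 0.17]] rim (array([ 0.60576753, -0.24520894]), np.float64(0.0021713009239191076), 1504)
cup_small 0.74 [197. 307. 228. 342.] med [ 0.552 -0.347  0.013] ztop 0.0403 ext [[0.545, -0.357, -0.002], [0.559, -0.342, 0.04]] rim (array([ 0.54217541, -0.33227926]), np.float64(0.012352284359696264), 32)
cup_mid 0.77 [258. 224. 376. 344.] med [ 0.6   -0.23   0.133] ztop 0.1527 ext [[0.581, -0.259, 0.096], [0.629, -0.22, 0.153]] rim (array([ 0.60540606, -0.24461312]), np.float64(0.0009004986780936578), 1837)
cup_mid 0.23 [197. 306. 229. 342.] med [ 0.552 -0.347  0.014] ztop 0.0405 ext [[0.546, -0.357, -0.001], [0.559, -0.342, 0.04]] rim (array([ 0.54678082, -0.32361402]), np.float64(0.013562407267822686), 33)
cup_large 0.68 [271. 184. 367. 257.] med [ 0.604 -0.234  0.016] ztop 0.0459 ext [[0.577, -0.259, -0.001], [0.636, -0.214, 0.046]] rim (array([ 0.60712284, -0.24589158]), np.float64(0.0010701069848651089), 765)
scene
cup_small 0.89 [366. 142. 389. 166.] med [ 0.608 -0.251  0.162] ztop 0.1702 ext [[0.591, -0.265, 0.151], [0.623, -0.228, 0.17]] rim (array([ 0.60556758, -0.24567454]), np.float64(0.0011402238996115887), 166)
cup_mid 0.83 [354. 159. 395. 204.] med [ 0.598 -0.259  0.12 ] ztop 0.1527 ext [[0.58, -0.27, 0.092], [0.629, -0.234, 0.153]] rim (array([ 0.60513147, -0.24439254]), np.float64(0.001182051208166314), 131)
cup_large 0.91 [350. 213. 395. 261.] med [ 0.604 -0.249  0.027] ztop 0.0459 ext [[0.575, -0.276, 0.002], [0.636, -0.214, 0.046]] rim (array([ 0.606135  , -0.24516436]), np.float64(0.001333695818331193), 357)
[ 0.60712543 -0.24579936  0.2116782 ] 0.04947088343907247
```

View pics/wrist4.png

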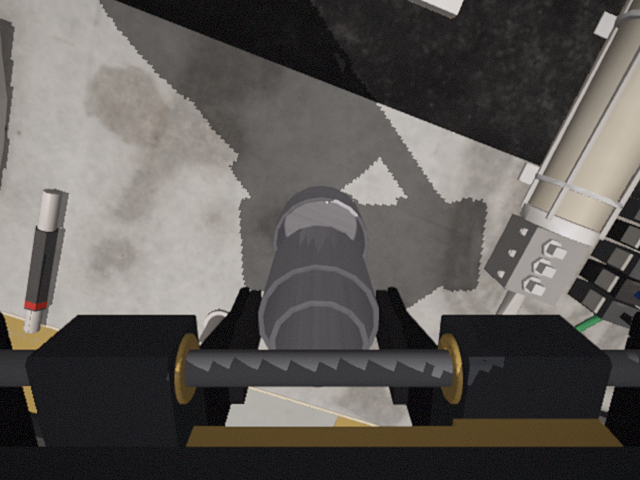

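The pair (px 318,310) hangs over the large cup (320,225), about 1.6 mm off. I'll correct this and lower it.

{"fn": "send_rows", "kwargs": {"deltas": "-1.4 0.9 8 0 0 0 0.45;0 0 14 0 0 0 0.45;0 0 12 0 0 0 0.45;0 0 10 0 0 0 0.45;0 0 12 0 0 0 0.45;0 0 14 0 0 0 0.45;0 0 10 0 0 0 0.45;0 0 5 0 0 0 0.45;0 0 1 0 0 0 0.45;0 0 0 0 0 0 0.45"}}

```text
time: 15.8
position: [0.6089, -0.2469, 0.1258]
tool_rot: [0.573, 0.819, 0.0, 0.0]
ft_force: [0.1, 0.0, -2.6]
grip_width: 0.0494
grip_force: 25.0
```

{"fn": "send_rows", "kwargs": {"deltas": "0 0 1 0 0 0 0.45;0 0 1 0 0 0 0.45;0 0 1 0 0 0 0.45;0 0 0 0 0 0 0.45"}}

```text
time: 16.3
position: [0.6086, -0.2467, 0.1224]
tool_rot: [0.573, 0.819, -0.0, -0.0]
ft_force: [0.5, -0.9, -2.2]
grip_width: 0.0502
grip_force: 25.0
```

{"fn": "send_rows", "kwargs": {"deltas": "0 0 1 0 0 0 0.45;0 0 0.6 0 0 0 0.45;0 0 0 0 0 0 0.45"}}

```text
time: 16.68
position: [0.6086, -0.2467, 0.1209]
tool_rot: [0.573, 0.819, 0.0, -0.0]
ft_force: [-0.6, 0.6, -0.8]
grip_width: 0.0493
grip_force: 25.0
```

{"fn": "send_rows", "kwargs": {"deltas": "0 0 0.5 0 0 0 0.45;0 0 0 0 0 0 0.45"}}

```text
time: 16.92
position: [0.6087, -0.2468, 0.1209]
tool_rot: [0.573, 0.819, -0.0, 0.0]
ft_force: [-1.5, 1.1, 3.1]
grip_width: 0.0499
grip_force: 25.0
```

{"fn": "send_rows", "kwargs": {"deltas": "0 0 0 0 0 0 0.7;0 0 0 0 0 0 0.7;0 0 0 0 0 0 1;0 0 0 0 0 0 1;0 0 -15 0 0 0 1;0 0 -25 0 0 0 1;0 0 -25 0 0 0 1;0 0 -20 0 0 0 1;0 0 0 0 0 0 1"}}

```text
time: 18.05
position: [0.6098, -0.2474, 0.2083]
tool_rot: [0.573, 0.819, 0.0, 0.003]
ft_force: [0.2, -0.1, -0.8]
grip_width: 0.0868
grip_force: 0.0
```

```bash
python3 - <<'E'
from h import *
for n in('wrist','scene'):
    print(n);c=see(n,['cup_small','cup_mid','cup_large']);save(c,n+'5.png')
    q=cloud(c)[c['depth']>0];q=q[np.hypot(q[:,0]-.607,q[:,1]+.246)<.038]
    z=q[:,2]; print(np.histogram(z,bins=np.arange(.03,.09,.002)))
o=robot.get_obs();print(o['position'],o['grip_width'])
E
```

```text
wrist
cup_small 0.78 [286. 212. 352. 290.] med [ 0.61  -0.251  0.054] ztop 0.0798 ext [[0.591, -0.264, 0.006], [0.625, -0.229, 0.08]] rim (array([ 0.60834201, -0.24689504]), np.float64(0.0008689520112761677), 1071)
cup_mid 0.74 [277. 195. 353. 269.] med [ 0.603 -0.235  0.046] ztop 0.063 ext [[0.583, -0.262, 0.005], [0.631, -0.221, 0.063]] rim (array([ 0.60788408, -0.24622205]), np.float64(0.0011172301864498533), 781)
cup_large 0.73 [263. 181. 362. 265.] med [ 0.6   -0.23   0.031] ztop 0.046 ext [[0.577, -0.264, -0.0], [0.637, -0.214, 0.046]] rim (array([ 0.60719339, -0.24574131]), np.float64(0.0008633346735513645), 835)
(array([152, 169, 172, 191, 184, 208, 293, 831, 209, 149, 175, 157, 184,
       204, 188, 530, 426, 123, 141, 125, 132, 139, 130, 207, 696,  38,
         0,   0,   0]), array([0.03 , 0.032, 0.034, 0.036, 0.038, 0.04 , 0.042, 0.044, 0.046,
       0.048, 0.05 , 0.052, 0.054, 0.056, 0.058, 0.06 , 0.062, 0.064,
       0.066, 0.068, 0.07 , 0.072, 0.074, 0.076, 0.078, 0.08 , 0.082,
       0.084, 0.086, 0.088]))
scene
cup_small 0.6 [363. 200. 388. 221.] med [ 0.609 -0.246  0
[... 326 characters left out ...]
0.0012134992848328839), 176)
cup_large 0.83 [351. 219. 395. 260.] med [ 0.594 -0.263  0.025] ztop 0.0457 ext [[0.575, -0.277, 0.0], [0.633, -0.222, 0.046]] rim (array([ 0.60615865, -0.24492936]), np.float64(0.001183868943918705), 226)
(array([ 44,  56,  49,  52,  57,  73,  78, 133,  55,  39,  49,  44,  38,
        49,  62, 102,  78,  60,  40,  53,  58,  52,  64,  61,  72,  11,
         0,   0,   0]), array([0.03 , 0.032, 0.034, 0.036, 0.038, 0.04 , 0.042, 0.044, 0.046,
       0.048, 0.05 , 0.052, 0.054, 0.056, 0.058, 0.06 , 0.062, 0.064,
       0.066, 0.068, 0.07 , 0.072, 0.074, 0.076, 0.078, 0.08 , 0.082,
       0.084, 0.086, 0.088]))
[ 0.60833201 -0.24660235  0.20445299] 0.0871615867441951
```

View pics/wrist5.png

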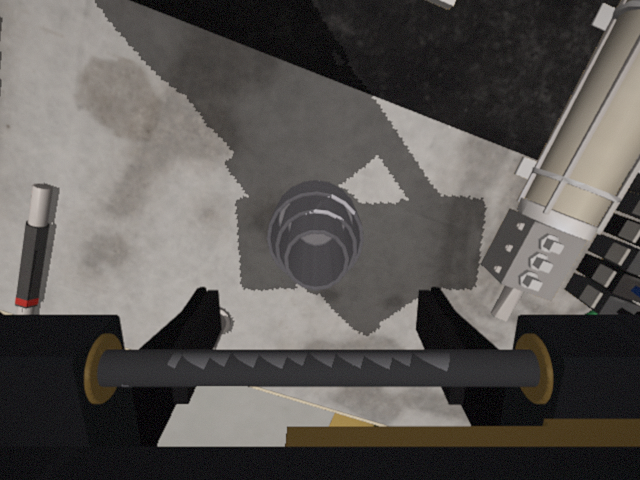

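All three are nested at (318,240), with rims at 46, 63 and 80 mm as expected. Next I grip the large cup.

{"fn": "send_rows", "kwargs": {"deltas": "1.3 -0.5 20 0 0 0 1;0 0 25 0 0 0 1;0 0 25 0 0 0 1;0 0 22 0 0 0 1;0 0 16 0 0 0 1;0 0 7 0 0 0 1;0 0 1.5 0 0 0 1;0 0 0 0 0 0 0.6;0 0 0 0 0 0 0.6;0 0 0 0 0 0 0.6", "newtons": 40}}

```text
time: 19.7
position: [0.608, -0.2459, 0.0895]
tool_rot: [0.574, 0.819, 0.0, 0.001]
ft_force: [-0.3, -0.3, 0.6]
grip_width: 0.0647
grip_force: 0.0
```

{"fn": "send_rows", "kwargs": {"deltas": "0 0 0 0 0 0 0.6;0 0 0 0 0 0 0.6;0 0 0 0 0 0 0.6"}}

```text
time: 20.08
position: [0.6078, -0.2459, 0.0894]
tool_rot: [0.573, 0.819, -0.0, 0.0]
ft_force: [-2.0, -0.1, 3.9]
grip_width: 0.0619
grip_force: 39.7
```

{"fn": "send_rows", "kwargs": {"deltas": "0 0 -3 0 0 0 0.6;0 0 -8 0 0 0 0.6;0 0 -14 0 0 0 0.6;0 0 -18 0 0 0 0.6;0 0 -22 0 0 0 0.6;0 0 -22 0 0 0 0.6;0 0 -22 0 0 0 0.6;0 0 -18 0 0 0 0.6;0 0 -13 0 0 0 0.6;0 0 -7 0 0 0 0.6"}}

```text
time: 21.32
position: [0.6078, -0.2458, 0.2369]
tool_rot: [0.573, 0.819, 0.0, 0.0]
ft_force: [-0.5, 0.1, -4.1]
grip_width: 0.0617
grip_force: 39.8
```

{"fn": "send_rows", "kwargs": {"deltas": "0 0 -3 0 0 0 0.6;0 0 0 0 0 0 0.6;0 0 0 0 0 0 0.6;0 0 0 0 0 0 0.6;0 0 0 0 0 0 0.6"}}

```text
time: 21.95
position: [0.6076, -0.2457, 0.2385]
tool_rot: [0.573, 0.819, -0.0, -0.0]
ft_force: [0.8, 0.2, -4.2]
grip_width: 0.062
grip_force: 39.8
```

```bash
python3 - <<'E'
from h import *
c=see('scene',['cup_small','cup_mid','cup_large']);save(c,'scene6.png')
o=robot.get_obs();print(o['time'],o['position'],o['grip_width'],o['ft_force'])
E
```

```text
cup_small 0.89 [368. 107. 392. 126.] med [ 0.606 -0.259  0.219] ztop 0.2285 ext [[0.591, -0.266, 0.21], [0.625, -0.24, 0.229]] rim (array([ 0.60690322, -0.24646354]), np.float64(0.00106306604186408), 92)
cup_small 0.25 [351. 132. 401. 174.] med [ 0.599 -0.267  0.17 ] ztop 0.1943 ext [[0.575, -0.276, 0.148], [0.633, -0.241, 0.194]] rim (array([ 0.60548524, -0.25905297]), np.float64(0.004498938741871031), 174)
cup_mid 0.95 [367. 119. 397. 140.] med [ 0.602 -0.265  0.203] ztop 0.2118 ext [[0.586, -0.271, 0.193], [0.629, -0.251, 0.212]] rim (array([ 0.60688162, -0.2451849 ]), np.float64(0.001110667749919735), 141)
22.15 [ 0.60773033 -0.24570582  0.23881302] 0.06158233024797641 [-0.43058458  0.22704451 -3.12574265]
```

View pics/scene6.png

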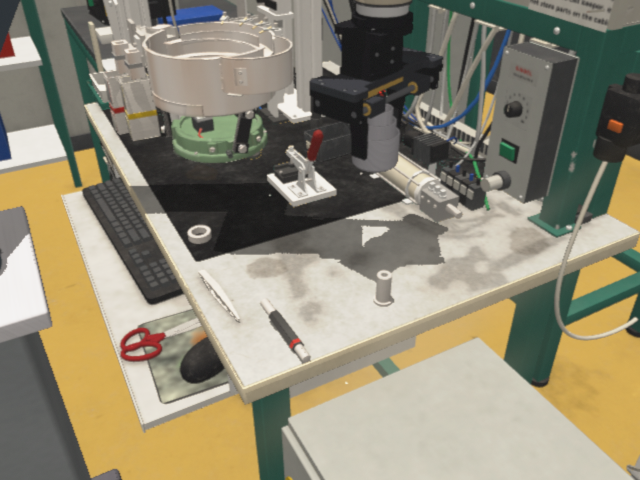

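The nest hangs level at (378,140), underside about 149 mm up, and the bystanders haven't moved. Now the hold for more than 3 s.

{"fn": "send_rows", "kwargs": {"deltas": "0 0 0 0 0 0 0.6;0 0 0 0 0 0 0.6;0 0 0 0 0 0 0.6;0 0 0 0 0 0 0.6;0 0 0 0 0 0 0.6;0 0 0 0 0 0 0.6;0 0 0 0 0 0 0.6;0 0 0 0 0 0 0.6;0 0 0 0 0 0 0.6;0 0 0 0 0 0 0.6"}}

```text
time: 23.4
position: [0.6077, -0.2457, 0.2388]
tool_rot: [0.574, 0.819, -0.0, -0.0]
ft_force: [0.0, 0.1, -2.8]
grip_width: 0.0614
grip_force: 39.8
```

{"fn": "send_rows", "kwargs": {"deltas": "0 0 0 0 0 0 0.6;0 0 0 0 0 0 0.6;0 0 0 0 0 0 0.6;0 0 0 0 0 0 0.6;0 0 0 0 0 0 0.6;0 0 0 0 0 0 0.6;0 0 0 0 0 0 0.6;0 0 0 0 0 0 0.6;0 0 0 0 0 0 0.6;0 0 0 0 0 0 0.6"}}

```text
time: 24.65
position: [0.6077, -0.2457, 0.2389]
tool_rot: [0.573, 0.819, 0.0, 0.0]
ft_force: [-0.1, -0.9, -3.4]
grip_width: 0.0617
grip_force: 39.8
```

{"fn": "send_rows", "kwargs": {"deltas": "0 0 0 0 0 0 0.6;0 0 0 0 0 0 0.6;0 0 0 0 0 0 0.6;0 0 0 0 0 0 0.6;0 0 0 0 0 0 0.6;0 0 0 0 0 0 0.6;0 0 0 0 0 0 0.6;0 0 0 0 0 0 0.6;0 0 0 0 0 0 0.6;0 0 0 0 0 0 0.6"}}

```text
time: 25.9
position: [0.6077, -0.2457, 0.2389]
tool_rot: [0.573, 0.819, -0.0, -0.0]
ft_force: [0.8, -0.4, -4.8]
grip_width: 0.0618
grip_force: 39.8
```

```bash
python3 - <<'E'
from h import *
see('scene',['cup_small','cup_mid'])
o=robot.get_obs();print(o['time'],o['position'],o['grip_width'],o['grip_force'])
print(robot.hand_in())
E
```

```text
cup_small 0.6 [368. 104. 393. 124.] med [ 0.605 -0.26   0.221] ztop 0.2441 ext [[0.58, -0.294, 0.211], [0.625, -0.24, 0.244]] rim (array([ 0.56886311, -0.28247509]), np.float64(0.002151572066912263), 12)
cup_mid 0.61 [365. 120. 398. 137.] med [ 0.603 -0.265  0.203] ztop 0.212 ext [[0.586, -0.271, 0.193], [0.629, -0.252, 0.212]] rim (array([ 0.60716209, -0.24507363]), np.float64(0.0016429599748489022), 159)
26.05 [ 0.60774068 -0.24570724  0.23885941] 0.06148959934443584 39.7968444826256
the job is handed in; nothing more can be done
None
```

The three cups are nested and held level by the wide cup, underside about 15 cm above the bench; I held them still for nearly 4 s and handed the job in at 26 s, with the ring, bush and gauge untouched.

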